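# Twist a spring channel-nut tube clip into a strut rail

### The job

The steel channel on the bench needs its third air-tube clip. Move the flat case that lies across the channel onto the top of the closed slide box, laid flat, then fit the loose clip that is long enough to catch the channel: lower it lengthwise into the slot about halfway between the two clips already fitted, push it down against its spring, twist it a quarter turn and let it rise so that both lips sit in its grooves and it stands upright like its neighbours. Leave the short clip where it is and do not knock over the bottles and vial.

Things in the scene. Friction and masses are not known exactly. Their poses are not given: they have to be found in the camera images.
- channel: Fixed steel strut channel on the bench, slot up, 320 mm long plus 5 mm end caps, 60 mm wide, 41 mm high. Origin: centre of its underside, y along it, z up. Inside: floor at z = 3 mm, 54 mm between the walls. Two bench feet 4 mm thick stick out to x = +-58 mm at mid-length.
- channel_slot (a point): Middle of the slot, level with the channel's top (z = 41 mm), axes as the channel. The slot is 26 mm wide over the whole length; its lips are 14 mm wide and their inner edges (13 to 16 mm from the middle) are turned down to 33 mm above the channel's underside.
- clip_long: The loose clip to fit. Origin: under the middle of its steel plate, x along the plate, z up. Plate 44 x 20 x 7 mm with a tooth 4 mm thick across each end (tops z = 11 mm); round collar 21 mm across (z 7-20); grey square post 15 x 15 mm, sides along x and y, z 20-70 mm. The gaps between collar and teeth are the grooves. 0.1-0.17 kg; stands upright on its spring foot, origin 26 mm up.
- clip_long_foot (a joint): Spring under the long clip: how far its foot (36 x 16 mm) is pushed up, m. At 0 the foot's underside is 26 mm below the clip's origin; 3 N to start, 0.8 N more per mm, 16 mm at most.
- clip_long_seat (a point): Centre of the upper side of the long clip's plate (clip z = 7 mm): the floor of its grooves. Fitted, it bears up against the lips' edges (33 mm over the channel's underside) with about 6 N, plate across the channel. To turn under the lips it must be pushed 4 mm or more below that, best 8 mm (about 12 N). Either way round and either turning direction will do.
- clip_short: A loose clip for a narrower channel: as the long one, but its plate is only 28 x 20 mm and its foot 22 x 16 mm, so it cannot catch this channel. Same origin and axes. The two loose clips may have swapped places. Leave it alone.
- fitted_a: Fixed: one of the two clips already in the channel, same shape, origin and height as the long clip when fitted (26 mm over the channel's underside); its y axis runs along the channel. Top 96 mm above the bench.
- fitted_b: Fixed: the other clip already fitted, 170 mm from the first along the channel (towards +y of it). Same shape, top 96 mm above the bench.
- halfway (a point): Point in the middle of the channel's width, halfway between the two fitted clips, 26 mm above the channel's underside: where the long clip's origin belongs.
- chamber_case: Flat black case, 46 x 92 x 18 mm, 0.05-0.1 kg, lying across the channel's top over the slot, near the halfway point. Origin: on its underside; the case spans x -22 to 24 mm, y -46 to 46 mm, z 0 to 18 mm.
- slide_box: Fixed closed slide box, 89 x 172 mm (x, y), 42 mm high, with a flat lid. Origin: centre of its underside; long side along y.
- dropper: Loose amber dropper bottle, 34 mm diameter, 104 mm tall, standing close beside the long clip. Origin under its centre. Must not fall over.
- vial: Loose screw vial, 22 mm diameter, 54 mm tall, standing close beside the short clip. Origin under its centre. Must not fall over.
- wash_bottle: Loose wash bottle: body 62 mm diameter centred 22 mm along +y from the origin, 206 mm tall with a bent spout. Must not fall over.

How it is judged (in metres and radians):
On the way, in this order (a step that is already met when the one before it is completed fails the run):
1. the case lies flat on the slide box, released and at rest (x of chamber_case in the frame of slide_box between -0.03 and 0.03 m and y of chamber_case in the frame of slide_box between -0.06 and 0.06 m and z of chamber_case in the frame of slide_box between 0.037 and 0.047 m and angle between chamber_case's own z axis and vertical below 0.08 rad and linear speed of chamber_case below 0.02 m/s and angular speed of chamber_case below 0.15 rad/s and contact force between chamber_case and the fingers below 0.05 N), for 0.2 s.
2. the long clip is down in the slot, its teeth below the lips' edges (z of clip_long in the frame of channel below 0.0225 m and x of clip_long in the frame of channel between -0.008 and 0.008 m and horizontal distance between clip_long and halfway below 0.02 m), for 0.1 s.
At the end, for the whole second after the job is handed in: Long clip in the channel within 15 mm of halfway, upright within 7 deg, plate square across within 12 deg, risen onto both lips (origin 23.5-28.5 mm above the channel's underside); case flat on the slide box, origin within 30 mm across, 60 mm along of its centre; both released, at rest (all of step 1 and z of clip_long in the frame of channel between 0.0235 and 0.0285 m and x of clip_long in the frame of channel between -0.005 and 0.005 m and angle between the x axis of clip_long and the x axis of channel, either way round below 0.22 rad and angle between clip_long's own z axis and vertical below 0.12 rad and horizontal distance between clip_long and halfway below 0.015 m and linear speed of clip_long below 0.02 m/s and angular speed of clip_long below 0.15 rad/s and contact force between clip_long and the fingers below 0.05 N); the robot touches nothing.
It fails at once if the short clip is moved more than 25 mm or tipped (distance of clip_short from where it was at the start of the episode above 0.025 m or angle between clip_short's own z axis and vertical above 0.6 rad).
It fails at once if the dropper bottle, the vial or the wash bottle is knocked over (angle between any of dropper, vial, wash_bottle's own z axis and vertical above 0.6 rad).
It also fails if it takes over 58 s, if anything falls off the work surface, if the arm or the gripper's body presses on something with over 40 N, if the wrist force passes 120 N, or if a joint passes its speed limit or range.

### The arm

A 6-joint arm with a two-finger parallel gripper is mounted at the origin on a cart in front of the work surface, level with it; the furniture and walls round the work are solid. World frame = base frame: x ahead of the robot, y to its left, z up, the work surface at z = 0. Lengths are in mm, angles in rad, forces in N, time in s.
With the tool pointing down it reaches from about 300 to 775 mm from the base axis. Payload 14.6 kg.
Tool frame: the origin (TCP) lies at the centre of the arm's flange, where the gripper is bolted on; the fingertips stand 173 mm ahead of it and the grasp point (between the pads) lies 155 mm ahead of it; z points along the fingers, y is the line along which they close (so a half turn about z gives the same grasp; the last joint's range is limited). The gripper opens to 85 mm and grips with 20 to 120 N. Pads are 22 mm wide; open, the fingers measure 114 mm over their backs; the gripper's body (76 mm by 85 mm) begins 54 mm behind the grasp point. The pads swing forward as they close: fully open they stand 13 mm farther back than shut.
Start: joints at [-1.405, 0.3, 1.521, -0, 1.321, -0.067], TCP at [126.88, -535.156, 404.681] pointing down, gripper open.
Joint ranges: [-3.03, 3.03], [-0.79, 2.21], [0.23, 2.52], [-1.04, 4.18], [0, 3.07], [-2.55, 2.55]. Speed limits (rad/s): [2.22, 2.22, 2.57, 3.14, 3.14, 3.14].

### API

Orientations are given as a unit quaternion [w, x, y, z].
In Python, from rig import bot, eyes gives the robot as it stands. Calls block until the motion is done:
- bot.move_to(position, orientation): joint-space move of the TCP to a pose.
- bot.servo_line(position, attitude=None, speed=150, until_force=None): straight line of the TCP; attitude=None keeps the orientation; speed is the mean speed in mm/s. With until_force (N) it stops when the force on the tool has changed by that much, and returns True; else False.
- bot.move_joints(angles): joint-space move.
- bot.move_gripper(opening, grip_force=None): finger opening in mm; grip_force is the grip in N (None keeps the last); returns when the fingers have stopped.
- bot.dwell(seconds).
- bot.ik(position, orientation): joint angles nearest the present ones, or None.
- eyes.read_camera(name): name is "scene" or "top"; returns a dict with "image" (480x640x3 uint8, blue, green, red), "depth" (480x640 float32, mm along the optical axis (not along the pixel's ray), 0 where there is no reading), "fovy" (degrees; the focal length in pixels is half the picture's height over the tangent of half this angle, whatever the lens; pixels are square), "cx", "cy" (the principal point, pixels), "eye" and "attitude" of the camera in the world. Camera axes: x right, y down, z forward; pixel columns grow to the right and rows downward; lengths in mm; the calibration is good to about 2 mm. A picture is of the moment at which its call begins.
A pose or a line that the arm cannot do raises bot.MotionError and nothing moves.
- bot.finish_job(): hands the job in; it is judged then, once.
Trained networks look in the newest picture that a camera, given by its name, has taken for a name from the list of things; names that differ only in an ending like _2 or _b are one class to them, and where a whole thing is asked for, a point or a joint stands for the part that bears it (a point fixed in the world has none). Each returns a list of dicts, best first, with "p" (0 to 1); they miss things now and then, are a little off and sometimes report something else, mostly with a low value. They report only what shows in the picture. A call takes as long as a camera call.
- eyes.look_for(camera, target): "pixel" ([row, column] in pixels, amid what is visible of it).
- eyes.trace(camera, target): "pixels" (480x640 bool, what is visible of it) and "pixel" ([row, column] in pixels, amid what is visible of it).
Readings, each from a call of its own:
- bot.read_clock(): time.
- bot.read_joint_positions(): joint angles.
- bot.read_qvel(): joint speeds.
- bot.read_effort(): joint torques, N m.
- bot.read_ee_pos(): TCP position.
- bot.read_tool_rot(): TCP orientation.
- bot.read_ft_force(): force on the tool from outside, world axes, zero at the start.
- bot.read_moment(): the same for the moment, N m.
- bot.read_grip_width(): finger opening in mm.
- bot.read_grip_force(): force on a finger pad.
Only numpy, scipy, OpenCV 4.12 (cv2) and the standard library are available. Lean on these libraries where they do the work, as an engineer would, in place of code of your own. Each camera call takes 0.05 s, during which the arm holds its last target. There are 200 camera calls.

## Working session

There is one attempt and no reset: what is moved stays moved. The work goes in short steps, each a Python script; the robot and the scene stay as the last script left them, time stands still between calls to the robot, and variables do not carry over. Pictures are saved under pics/ and viewed, at most 10 in all, crops included, and the job is handed in when it is done.

```bash
ls; mkdir -p pics
cat > h.py <<'E'
import numpy as np, cv2
from scipy.spatial.transform import Rotation as R
from rig import bot, eyes
def rot(q): return R.from_quat([q[1],q[2],q[3],q[0]]).as_matrix()
def cloud(c):
    d=c["depth"].astype(float); h,w=d.shape; f=h/2/np.tan(np.radians(c["fovy"])/2)
    v,u=np.mgrid[:h,:w]
    P=np.stack([(u-c["cx"])/f*d,(v-c["cy"])/f*d,d],-1)@rot(c["attitude"]).T+np.array(c["eye"])
    P[d<=0]=np.nan
    return P
def down(a):
    "tool down; finger closing axis y along world angle a"
    y=np.array([np.cos(a),np.sin(a),0]); z=np.array([0,0,-1.]); x=np.cross(y,z)
    q=R.from_matrix(np.stack([x,y,z],1)).as_quat(); return [q[3],q[0],q[1],q[2]]
E
cat > a.py <<'E'
from h import *
for n in ["top","scene"]:
    c=eyes.read_camera(n); cv2.imwrite(f"pics/{n}0.png",c["image"]); P=cloud(c)
    print(n,c["eye"],c["attitude"],c["fovy"])
    for t in ["channel","clip_long","clip_short","fitted_a","chamber_case","slide_box","dropper","vial","wash_bottle"]:
        for r in eyes.trace(n,t)[:3]:
            if r["p"]<.2: continue
            p=P[r["pixels"]]; p=p[~np.isnan(p[:,0])]
            if len(p)<5: continue
            zt=np.percentile(p[:,2],95); q=p[p[:,2]>zt-6]
            (cx,cy),(w,h),a=cv2.minAreaRect(q[:,:2].astype(np.float32))
            print(t,round(r["p"],2),np.round(r["pixel"]),len(p),"med",np.round(np.median(p,0)),"ztop",round(zt),"rect",np.round([cx,cy,w,h,a],1))
print(bot.read_clock(),bot.read_tool_rot())
E
python3 a.py
```

```text
pics
rig.py
top [ 365.38533338 -138.91757046 1203.21692387] [ 0.04774421 -0.70207611  0.70776886 -0.06223239] 52.712961424005684
channel 0.75 [203. 289.] 3258 med [625. -74.  37.] ztop 44 rect [623.7 -94.1  72.  330.1  13. ]
clip_long 0.63 [271. 284.] 169 med [456. -68.  37.] ztop 95 rect [459.1 -67.9  11.9  14.7  59. ]
fitted_a 0.59 [190. 340.] 106 med [ 650. -204.   73.] ztop 97 rect [ 654.9 -203.5   14.9   12.9   12.2]
chamber_case 0.92 [202. 298.] 687 med [ 636. -114.   59.] ztop 63 rect [ 637.7 -115.2   92.    46.2    9.2]
slide_box 0.59 [282. 333.] 2684 med [ 436. -183.   42.] ztop 46 rect [ 436.7 -183.5  171.    88.7    8. ]
dropper 0.53 [258. 266.] 200 med [485. -27.  56.] ztop 102 rect [488.2 -23.8  11.3  11.5  48.2]
wash_bottle 0.91 [274. 188.] 828 med [441. 140. 122.] ztop 199 rect [432.3 119.2  67.    5.   69.2]
wash_bottle 0.58 [191. 342.] 105 med [ 649. -204.   68.] ztop 96 rect [ 653.6 -204.4   13.2   12.1    6.7]
scene [223.28773806 471.86063883 543.09897124] [ 0.11081748 -0.21861958  0.85718548 -0.45294373] 57.13544330499729
channel 0.78 [268. 254.] 3695 med [607. -2
[... 527 characters left out ...]
.7  14.6  15.   12.5]
fitted_a 0.56 [203. 286.] 248 med [ 652. -200.   62.] ztop 91 rect [ 655.  -206.8   14.4   16.8   12.8]
chamber_case 0.94 [232. 273.] 833 med [ 629. -109.   58.] ztop 60 rect [632.2 -91.6  89.4  97.   10.4]
slide_box 0.97 [255. 382.] 3630 med [ 425. -162.   41.] ztop 43 rect [ 436.8 -185.4  170.5   92.     8. ]
dropper 0.66 [288. 314.] 683 med [483. -16.  46.] ztop 80 rect [486.3 -22.2  19.1  12.2  53. ]
vial 0.56 [195. 376.] 184 med [ 519. -377.   32.] ztop 53 rect [ 521.5 -381.6   17.2   14.6   47. ]
wash_bottle 0.91 [357. 280.] 4188 med [433. 171. 103.] ztop 165 rect [439.  133.2  65.9  17.8  70.6]
1.0 [ 3.72933490e-05  9.93232421e-01  1.16143688e-01 -3.24572791e-06]
```

View pics/top0.png

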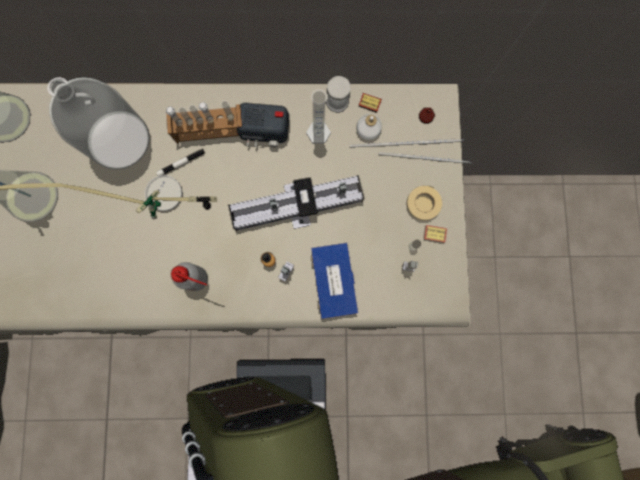

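View pics/scene0.png

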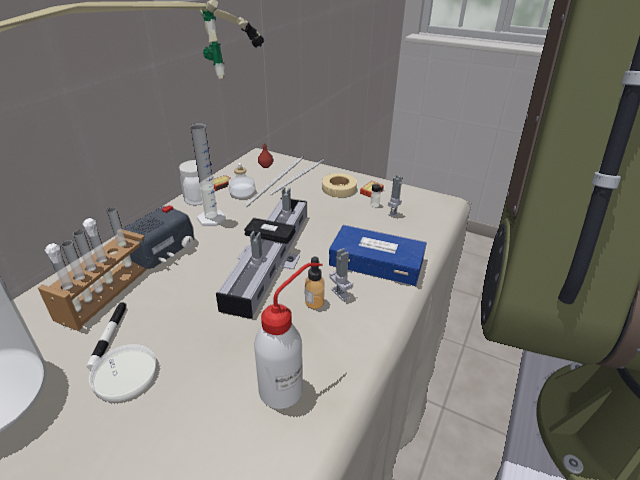

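```bash
cat > b.py <<'E'
from h import *
C={n:eyes.read_camera(n) for n in ["top","scene"]}
P={n:cloud(c) for n,c in C.items()}
for n in P: print(n,"bench z",np.nanmedian(P[n][(abs(P[n][...,2])<8)][:,2]))
def near(n,x,y,r,z0,z1):
    p=P[n].reshape(-1,3); p=p[~np.isnan(p[:,0])]
    return p[(np.hypot(p[:,0]-x,p[:,1]-y)<r)&(p[:,2]>z0)&(p[:,2]<z1)]
for k,(x,y) in dict(A=(459,-68),B=(468,-366),Fa=(655,-204),Fb=(617,-40)).items():
    for n in P:
        for z0,z1 in [(88,105),(28,40)]:
            q=near(n,x,y,32,z0,z1)
            if len(q)>3:
                print(k,n,z0,len(q),np.round(np.r_[q.mean(0)],1),np.round(np.hstack(cv2.minAreaRect(q[:,:2].astype(np.float32))[0:2]+(cv2.minAreaRect(q[:,:2].astype(np.float32))[2],)),1))
f=np.array
for n in P:
    img=C[n]["image"]
    for k,(r,c) in dict(A=((271,284) if n=="top" else (274,342)),B=((268,385) if n=="top" else (193,394))).items():
        cv2.imwrite(f"pics/{n}{k}.png",cv2.resize(img[r-40:r+40,c-50:c+50],None,fx=4,fy=4,interpolation=cv2.INTER_CUBIC))
a=[cv2.imread(f"pics/{n}{k}.png") for n,k in [("top","A"),("top","B"),("scene","A"),("scene","B")]]
cv2.imwrite("pics/crops.png",cv2.resize(np.vstack([np.hstack(a[:2]),np.hstack(a[2:])]),(750,600)))
E
python3 b.py
```

```text
top bench z 0.8559459224786679
scene bench z 0.14913570220539896
A top 88 22 [459.2 -67.1  95.2] [459.4 -67.2  13.4  14.9  63.2]
A top 28 87 [458.  -67.6  34.4] [459.4 -67.2  20.1  43.3  61.2]
A scene 88 74 [459.4 -68.6  92.8] [459.  -68.7  16.1  15.9  59. ]
A scene 28 187 [456.5 -63.4  33.6] [459.6 -68.7  21.1  45.5  63.2]
B top 88 32 [ 468.3 -365.9   93.8] [ 468.4 -366.3   15.6   14.2   78.7]
B top 28 35 [ 466.7 -359.9   35.5] [ 467.8 -365.3   28.7   18.7   74.8]
B scene 88 45 [ 468.9 -366.4   93.1] [ 469.3 -367.3   17.1   16.6   83.1]
B scene 28 75 [ 466.9 -360.9   34.2] [ 468.7 -366.6   29.1   19.6   78. ]
Fa top 88 26 [ 654.3 -204.    95.3] [ 655.1 -204.1   15.3   14.3   17.5]
Fa top 28 110 [ 650.  -203.7   37.1] [ 654.9 -204.2   61.1   53.4   13. ]
Fa scene 88 34 [ 654.6 -206.3   92.8] [ 655.6 -206.5   15.9   15.5   11.9]
Fa scene 28 114 [ 652.7 -200.    35.6] [ 653.9 -200.6   59.8   48.2   11.1]
Fb top 88 27 [617.  -39.5  94.3] [617.  -39.5  15.3  12.5  12.1]
Fb top 28 103 [611.5 -39.6  36.6] [616.  -38.8  59.4  51.8  10.7]
Fb scene 88 53 [616.1 -39.7  92.8] [617.  -40.6  14.6  14.4   9.9]
Fb scene 28 180 [614.  -36.3  36.2] [615.4 -37.6  61.1  53.8  24.3]
```

The two views show the bench: channel with the case across it near (198,303) in the top view, clips at (271,284) and (268,409), and an overhead hose ending near (203,213). The plate measures about 44 mm at A (next to the dropper) and 28 mm at B, so A is the long clip. Next I check the hose height, refine the channel and plan the joint configurations.

```bash
cat > c.py <<'E'
from h import *
p=cloud(eyes.read_camera("top")); q=p[180:215,0:222].reshape(-1,3); q=q[q[:,2]>120]
for y0 in range(0,400,50):
    s=q[(q[:,1]>=y0)&(q[:,1]<y0+50)]
    if len(s): print("hose",y0,np.round(s.min(0)),np.round(s.max(0)))
D=np.radians
print("j now",np.round(bot.read_joint_positions(),2))
for nm,(x,y),z,aa in [("case",(637,-115),214,(99,-81)),("box",(437,-184),216,(99,98,-82)),("clip",(459.3,-67.9),236,(-28,152)),("slot",(636,-122),236,(103,-77,13,-167))]:
    for a in aa:
        j=bot.ik([x,y,z],down(D(a))); j2=bot.ik([x,y,z+110],down(D(a))); print(nm,a,None if j is None else np.round(j,2), j2 is not None)
E
python3 c.py
```

```text
hose 0 [527.  19. 436.] [548.  50. 462.]
hose 50 [534.  50. 457.] [546. 100. 478.]
hose 100 [512. 100. 430.] [550. 149. 491.]
hose 150 [533. 150. 485.] [548. 199. 496.]
hose 200 [543. 200. 489.] [556. 250. 498.]
hose 250 [550. 250. 488.] [557. 300. 497.]
hose 300 [549. 300. 481.] [558. 334. 493.]
j now [-1.4   0.3   1.52  0.    1.32 -0.07]
case 99 [-0.24  0.71  1.37 -0.    1.05 -1.96] True
case -81 [-0.24  0.71  1.37 -0.    1.05  1.18] True
box 99 [-0.48  0.39  1.9  -0.    0.85 -2.2 ] True
box 98 [-0.48  0.39  1.9  -0.    0.85 -2.19] True
box -82 [-0.48  0.39  1.9  -0.    0.85  0.96] True
clip -28 [-0.23  0.34  1.91 -0.    0.89  0.26] True
clip 152 None False
slot 103 [-0.25  0.68  1.37 -0.    1.09 -2.04] True
slot -77 [-0.25  0.68  1.37 -0.    1.09  1.1 ] True
slot 13 [-0.25  0.68  1.37 -0.    1.09 -0.47] True
slot -167 None False
```

```bash
cat > d.py <<'E'
from h import *
D=np.radians
q=down(D(-81))
bot.move_to([637.5,-115,320],q)
bot.move_gripper(72,40)
print(bot.servo_line([637.5,-115,214],q,speed=120,until_force=8))
print(bot.move_gripper(30,40), bot.read_grip_width(),bot.read_grip_force(),bot.read_ee_pos())
bot.servo_line([637.5,-115,290],speed=150)
print(bot.read_grip_width(),bot.read_grip_force(),bot.read_clock())
c=eyes.read_camera("top"); P=cloud(c)
for r in eyes.trace("top","chamber_case")[:1]:
    p=P[r["pixels"]]; print(np.nanmedian(p,0))
E
python3 d.py
```

```text
False
False 45.11076805113472 41.909133195877075 [ 637.69522134 -115.01216756  214.93098202]
45.27881563543898 41.22848868370056 5.8667
```

```bash
cat > e.py <<'E'
from h import *
D=np.radians
q=down(D(-82))
bot.move_to([437,-184,290],q)
bot.servo_line([437,-184,222],q,speed=120)
print(bot.servo_line([437,-184,211],q,speed=20,until_force=4),bot.read_ee_pos())
bot.move_gripper(72)
bot.servo_line([437,-184,300],q,speed=150)
print(bot.read_clock())
bot.move_to([459.3,-67.9,330],down(D(-28)))
for n in ["top","scene"]:
    c=eyes.read_camera(n); P=cloud(c); cv2.imwrite(f"pics/{n}1.png",c["image"])
    for r in eyes.trace(n,"chamber_case")[:1]:
        p=P[r["pixels"]]; p=p[p[:,2]>52]; print(n,r["p"],len(p),np.nanmedian(p,0),cv2.minAreaRect(p[:,:2].astype(np.float32)))
print(bot.read_clock())
E
python3 e.py
```

```text
True [ 437.14937703 -184.04372502  215.26240667]
9.0583
top 0.79 683 [ 436.75968884 -181.51487108   59.78504575] ((437.35400390625, -181.07437133789062), (91.5681381225586, 44.47175598144531), 9.985751152038574)
scene 0.76 730 [ 435.50107812 -178.60954098   59.02049973] ((437.057373046875, -183.16098022460938), (90.02233123779297, 47.503604888916016), 7.545301914215088)
9.9583
```

View pics/scene1.png

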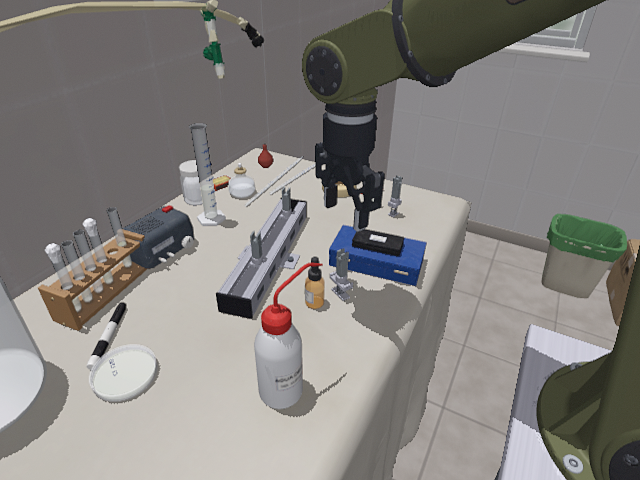

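The case lies flat on the box lid at about (243,378) in the scene view, and the arm is over the long clip. Now the grasp.

```bash
cat > f.py <<'E'
from h import *
D=np.radians
x,y=459.3,-68.0; q=down(D(-28))
bot.move_gripper(50,60)
print(bot.servo_line([x,y,236],q,speed=120,until_force=8))
bot.move_gripper(5,60); print(bot.read_grip_width(),bot.read_grip_force(),bot.read_ee_pos(),bot.read_ft_force())
bot.servo_line([x,y,330],q,speed=150)
bot.move_to([636.2,-122.6,330],down(D(-77)))
t=np.array(bot.read_ee_pos()); print(t,bot.read_clock())
u=np.array([np.cos(D(103)),np.sin(D(103))]); n=np.array([np.cos(D(13)),np.sin(D(13))])
for c in ["top","scene"]:
    im=eyes.read_camera(c); P=cloud(im); cv2.imwrite(f"pics/{c}2.png",im["image"])
    p=P.reshape(-1,3); p=p[(np.hypot(p[:,0]-t[0],p[:,1]-t[1])<40)&(p[:,2]>100)&(p[:,2]<152)]
    d=p[:,:2]-t[:2]
    for lo in range(100,152,6):
        m=(p[:,2]>=lo)&(p[:,2]<lo+6)
        if m.sum()>2: a=d[m]@u; b=d[m]@n; print(c,lo,m.sum(),"along",np.round([a.min(),a.max()],1),"across",np.round([b.min(),b.max()],1))
    # lips
    p=P.reshape(-1,3); o=p[:,:2]-np.array([636.2,-122.6]); a=o@u;b=o@n
    m=(p[:,2]>36)&(p[:,2]<46)&(abs(a)<110)&(abs(b)<45)
    h,e=np.histogram(b[m],np.arange(-40,41,2)); print(c,dict(zip(e[:-1].astype(int),h)))
E
python3 f.py
```

```text
False
14.560972307046098 60.33766955137253 [459.41461457 -68.02856709 236.35971673] [-0.05772215 -0.44832412  1.90476903]
[ 635.72231886 -122.3932286   328.9477459 ] 13.2333
top {np.int64(-40): np.int64(0), np.int64(-38): np.int64(0), np.int64(-36): np.int64(0), np.int64(-34): np.int64(0), np.int64(-32): np.int64(4), np.int64(-30): np.int64(29), np.int64(-28): np.int64(20), np.int64(-26): np.int64(25), np.int64(-24): np.int64(23), np.int64(-22): np.int64(27), np.int64(-20): np.int64(22), np.int64(-18): np.int64(20), np.int64(-16): np.int64(24), np.int64(-14): np.int64(13), np.int64(-12): np.int64(2), np.int64(-10): np.int64(4), np.int64(-8): np.int64(2), np.int64(-6): np.int64(1), np.int64(-4): np.int64(0), np.int64(-2): np.int64(2), np.int64(0): np.int64(1), np.int64(2): np.int64(1), np.int64(4): np.int64(0), np.int64(6): np.int64(0), np.int64(8): np.int64(0), np.int64(10): np.int64(0), np.int64(12): np.int64(11), np.int64(14): np.int64(13), np.int64(16): np.int64(11), np.int64(18): np.int64(12), np.int64(20): np.int64(12), np.int64(22): np.int64(19), np.int64(24): np.int64(13), np.
[... 1022 characters left out ...]
2): np.int64(5), np.int64(-10): np.int64(16), np.int64(-8): np.int64(16), np.int64(-6): np.int64(10), np.int64(-4): np.int64(10), np.int64(-2): np.int64(9), np.int64(0): np.int64(7), np.int64(2): np.int64(9), np.int64(4): np.int64(7), np.int64(6): np.int64(5), np.int64(8): np.int64(3), np.int64(10): np.int64(0), np.int64(12): np.int64(64), np.int64(14): np.int64(54), np.int64(16): np.int64(47), np.int64(18): np.int64(44), np.int64(20): np.int64(49), np.int64(22): np.int64(34), np.int64(24): np.int64(37), np.int64(26): np.int64(37), np.int64(28): np.int64(38), np.int64(30): np.int64(7), np.int64(32): np.int64(0), np.int64(34): np.int64(0), np.int64(36): np.int64(0), np.int64(38): np.int64(0)}
```

View pics/scene2.png

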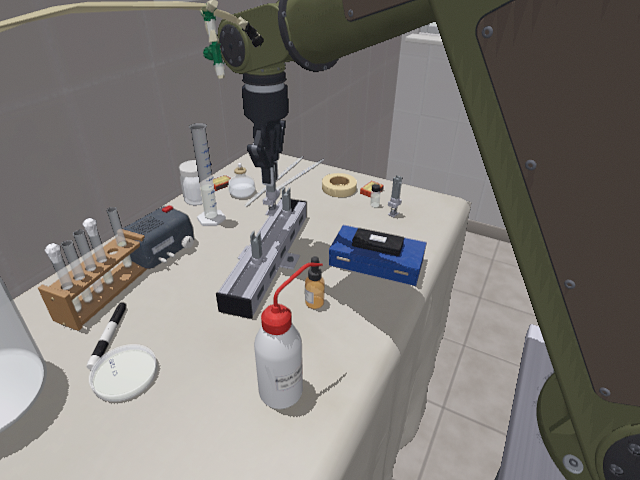

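The clip hangs straight in the fingers above the slot at about (200,268). The scene cloud puts it roughly 1 mm off towards −across, so I correct by +1 mm and insert.

```bash
cat > g.py <<'E'
from h import *
D=np.radians
n=np.array([np.cos(D(13)),np.sin(D(13))]); xy=np.array([636.2,-122.6])+1.0*n
q=down(D(-77)); L=lambda z,**k: bot.servo_line([*xy,z],q,**k)
S=lambda s: print(s,np.round(bot.read_ee_pos(),1),np.round(bot.read_ft_force(),1),round(bot.read_grip_width(),1),bot.read_clock())
L(285,speed=100); S("above")
hit=L(242,speed=40,until_force=5); S(("in",hit))
if not hit:
    hit=L(228,speed=25,until_force=22); S(("push",hit))
    bot.dwell(.3); S("settled")
E
python3 g.py
```

```text
above [ 637.2 -122.4  285.4] [ 1.  -0.1 -2. ] 14.0 13.9333
('in', False) [ 637.2 -122.4  242.3] [ 0.2  0.6 -1.7] 14.2 15.1583
('push', False) [ 637.4 -122.4  229.1] [-2.7  0.7  9.9] 13.9 15.8667
settled [ 637.4 -122.4  229.1] [-2.5  0.4 10.6] 14.2 16.1667
```

```bash
cat > i.py <<'E'
from h import *
D=np.radians
n=np.array([np.cos(D(13)),np.sin(D(13))]); xy=np.array([636.2,-122.6])+0.3*n
S=lambda s: print(s,np.round(bot.read_ee_pos(),1),np.round(bot.read_ft_force(),1),np.round(bot.read_moment(),2),round(bot.read_grip_width(),1),bot.read_clock())
for a in (-77,-47,-17,13):
    bot.move_to([*xy,228],down(D(a))); S(a)
bot.dwell(.3); S("turned")
E
python3 i.py
```

```text
-77 [ 636.9 -122.5  229.4] [ 0.4  1.6 10.2] [0.32 0.01 0.02] 14.1 16.4167
-47 [ 636.9 -122.6  229.3] [-0.6  0.6  9.7] [0.17 0.11 0.09] 14.2 16.9833
-17 [ 636.9 -122.6  229.3] [ 0.   0.4 10.5] [0.1  0.19 0.03] 14.4 17.55
13 [ 636.9 -122.7  229.3] [ 0.9  0.7 11.3] [-0.03  0.14  0.05] 14.3 18.1167
turned [ 636.9 -122.6  229.3] [ 0.1 -0.8 10.5] [-0.01  0.14  0.08] 14.1 18.4167
```

```bash
cat > k.py <<'E'
from h import *
D=np.radians
n=np.array([np.cos(D(13)),np.sin(D(13))]); xy=np.array([636.2,-122.6])+0.3*n; q=down(D(13))
S=lambda s: print(s,np.round(bot.read_ee_pos(),1),np.round(bot.read_ft_force(),1),round(bot.read_grip_width(),1),bot.read_clock())
print(bot.servo_line([*xy,236],q,speed=15,until_force=16)); S("up")
bot.move_gripper(45); S("open")
bot.servo_line([*xy,300],q,speed=80)
bot.move_to([450,-184,400],q); bot.dwell(.3)
u=np.array([np.cos(D(103)),np.sin(D(103))]); f=np.array([636.2,-122.6])
for c in ["top","scene"]:
    im=eyes.read_camera(c); P=cloud(im).reshape(-1,3); cv2.imwrite(f"pics/{c}3.png",im["image"])
    a=(P[:,:2]-f)@u; b=(P[:,:2]-f)@n
    for k,a0 in dict(A=-85,M=0,B=85).items():
        for lo,hi in ((50,70),(70,88),(88,105)):
            m=(abs(a-a0)<22)&(abs(b)<22)&(P[:,2]>lo)&(P[:,2]<hi)
            if m.sum()>5: print(c,k,lo,m.sum(),"along",np.round([a[m].min()-a0,a[m].max()-a0],1),"across",np.round([b[m].min(),b[m].max()],1),"z",np.round(np.percentile(P[m,2],95),1), "rect",np.round(cv2.minAreaRect(P[m,:2].astype(np.float32))[2]))
im=cv2.imread("pics/scene3.png")[160:320,200:440]
cv2.imwrite("pics/s3c.png",cv2.resize(im,(780,520),interpolation=cv2.INTER_CUBIC))
S("end")
E
python3 k.py
```

```text
False
up [ 636.7 -122.6  236.4] [ 3.  -0.2  5.2] 13.8 19.1
open [ 636.4 -122.5  235.6] [-0.1 -0.5 -0.3] 44.9 19.5
top A 50 20 along [-6.6  8.8] across [-8.5  6.6] z 68.6 rect 61.0
top A 70 26 along [-6.7  8.4] across [-7.9  4.4] z 87.7 rect 13.0
top A 88 31 along [-6.5  8. ] across [-7.7  7.7] z 99.1 rect 14.0
top M 50 12 along [-7.1  7.9] across [-6.8  5.7] z 68.4 rect 69.0
top M 70 26 along [-7.   8.2] across [-7.3  5.8] z 87.3 rect 8.0
top M 88 30 along [-5.8  7.4] across [-7.4  9.2] z 99.1 rect 10.0
top B 50 13 along [-8.   7.5] across [-7.6  3.5] z 67.4 rect 48.0
top B 70 31 along [-7.2  7.7] across [-7.8  5.1] z 87.9 rect 13.0
top B 88 26 along [-6.   6.7] across [-7.8  7.3] z 97.8 rect 12.0
scene A 50 73 along [-7.5  8.1] across [-8.2  7.3] z 68.9 rect 55.0
scene A 70 74 along [-9.2  7.8] across [-8.2  6.6] z 86.9 rect 4.0
scene A 88 34 along [-9.2  6.6] across [-7.7  7.2] z 96.2 rect 13.0
scene M 50 80 along [-6.7  8.7] across [-7.2  7.9] z 69.0 rect 46.0
scene M 70 83 along [-8.7  7.7] across [-7.2  7.9] z 86.8 rect 10.0
scene M 88 43 along [-8.3  7.6] across [-7.2  8.4] z 96.0 rect 14.0
scene B 50 97 along [-7.8  7.6] across [-7.8  7.8] z 69.1 rect 52.0
scene B 70 92 along [-9.8  7.6] across [-8.1  8.2] z 86.1 rect 12.0
scene B 88 56 along [-7.7  7.5] across [-8.1  7.4] z 96.7 rect 11.0
end [ 450.3 -183.9  399.7] [ 0.  -0.8 -0.3] 45.1 21.7333
```

View pics/s3c.png

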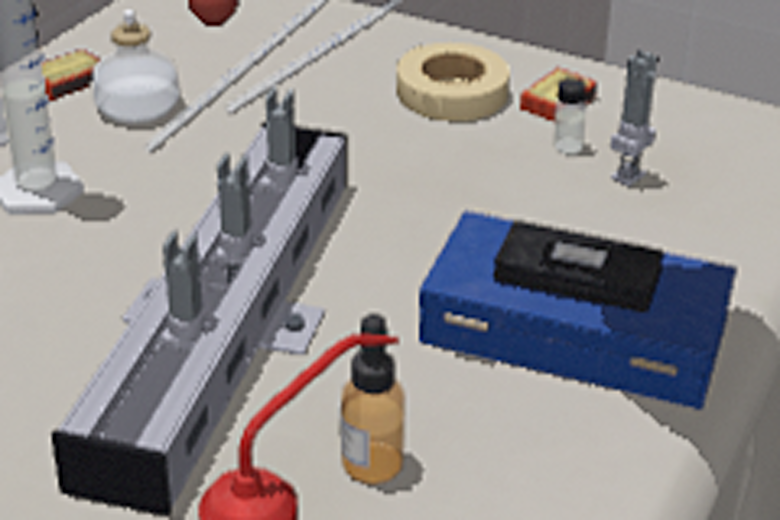

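The middle clip (crop pixel (232,195)) stands upright in line with its neighbours. Its top measures 96.0 mm against their 96.2 and 96.7 mm; an uncaught clip would stand at about 99 mm. The case is flat on the box, and all bottles and the short clip are standing.

```bash
python3 -c "
from rig import bot
print(bot.finish_job())"
```

```text
the job is handed in; nothing more can be done
None
```

The case lies flat on the slide box and the long clip is fitted upright halfway between its neighbours; I handed the job in at about 22 s, and no verdict was shown.

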